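# Turn the filament selector to orange and feed

### The job

The next print is orange: with a fingertip, push the tab of the filament selector round from its parked position until it clicks into place at the port with the orange cap. Then press the green button on the feeder fully down and let it spring back, and finish clear of everything. Push gently and only from one side of the tab at a time, never pinching it; do not press the button before orange is selected, and leave the glue stick, the scraper and the printed pot where they are.

Things in the scene. Friction and masses are not known exactly. Their poses are not given: they have to be found in the camera images.
- station: filament selector unit, screwed to the table: grey base plate 8 mm thick, from x = -165 to +135 mm and y = -145 to +145 mm, with a round light-grey housing (diameter 120 mm, top 38 mm above the table). Origin on the rotor's vertical axis at table height; z up; +x points to the parked port. Nothing on the unit is higher than 76 mm
- park (a point): top of the blank port block marked with a dark bar, where the tab points at the start: 93 mm from the rotor's axis along the unit's +x, 34 mm above the table. Four more such blocks stand round the axis, 45 and 90 degrees to either side of it, each with one coloured cap; which colour sits on which block varies
- selector (a joint): angle of the rotor about its vertical axis, rad, positive counterclockwise from above; 0 parked, about -1.571, -0.785, 0.785 and 1.571 at the ports, stops at -1.75 and 1.75. It has a click stop at each position: released between two it snaps to the nearer one. Pushing it over the middle between two stops takes 2 to 3 N at the tab
- tab: the rotor's blue upright tab, which points at the selected port. Origin on the rotor's axis at table height, x outward along the tab, z up. It runs from 44 to 80 mm from the axis, 46 to 76 mm above the table, 12 mm thick with its rubber pads. Inside it lies the dark rotor disc (radius 48 mm, top 51 mm above the table); beneath its path only the housing and ports (caps' tops at 40 mm)
- tab_face (a point): middle of the tab, 64 mm from the rotor's axis and 65 mm above the table: push here on either side
- tab_point (a point): point that turns with the tab, 93 mm from the rotor's axis on the tab's centre line: it stands over the centre of the cap that the tab points at
- pad_left: black rubber pad on the tab's side that looks counterclockwise (tab's +y), 30 x 22 mm, 3 mm thick; origin on the rotor's axis at table height, not at the pad
- pad_right: the same pad on the tab's clockwise side (tab's -y); origin on the rotor's axis at table height
- cap_orange: orange round cap, diameter 22 mm, 6 mm high, fixed on the orange filament's port, its centre 93 mm from the rotor's axis; origin at the centre of its underside, 34 mm above the table
- cap_yellow: the same in yellow on another port
- cap_purple: the same in purple on another port
- cap_teal: the same in teal on another port
- feed_top (a point): centre of the top of the green push button (diameter 24 mm), 74 mm above the table when up, at x = -105 mm, y = 0 in the unit's frame, on top of the black feeder box (66 x 60 mm, top 52 mm above the table; its motor on the unit's +y side). Pressed straight down it goes 6 mm, against a spring of 5 N at the bottom
- feed (a joint): travel of the green button, m: 0 up, 0.006 fully down
- glue_stick_mid (a point): bystander: blue and white glue stick, standing, diameter 27 mm, 96 mm tall; point at its centre
- scraper_grip (a point): bystander: bed scraper lying flat, 200 mm long, black handle diameter 20 mm, steel blade 65 mm wide; point on the handle
- pot_mid (a point): bystander: pink 3D-printed pot, standing, diameter 52 mm, 70 mm tall; point at its centre

How it is judged:
On the way, in this order (a step that is already met when the one before it is completed fails the run):
1. the tab has been pushed round and has clicked in at the orange port, the feed button not yet pressed (horizontal distance between tab_point and cap_orange below 0.01 m and velocity of joint selector between -0.3 and 0.3 rad/s and value of joint feed below 0.002 m), for 0.2 s.
2. the feed button is pressed down with orange selected (value of joint feed above 0.0045 m and horizontal distance between tab_point and cap_orange below 0.01 m), for 0.05 s.
At the end, for the whole second after the job is handed in: the tab points at the orange cap to within 10 mm at the cap (about 6 degrees, clicked in), the feed button has been pressed at least 4.5 of its 6 mm after that and is up again (less than 1.5 mm down), and the glue stick, scraper and pot are within 15 mm of where they stood (horizontal distance between tab_point and cap_orange below 0.01 m and value of joint feed below 0.0015 m and distance of each of glue_stick_mid, scraper_grip, pot_mid from where it was at the start of the episode below 0.015 m); the robot touches nothing.
It fails at once if the feed button is pressed (3 mm or more) while the tab does not point at the orange port (value of joint feed above 0.003 m and horizontal distance between tab_point and cap_orange above 0.025 m).
It fails at once if the tab is pinched: more than 1.5 N from the fingers on both of its pads at once (contact force between the fingers and pad_left above 1.5 N and contact force between the fingers and pad_right above 1.5 N).
It fails at once if the tab is pushed harder than 25 N (contact force between the fingers and tab above 25 N).
It fails at once if the glue stick, the scraper or the pot is lifted, knocked over or shifted by 25 mm (distance of any of glue_stick_mid, scraper_grip, pot_mid from where it was at the start of the episode above 0.025 m).
It also fails if it takes over 48 s, if anything falls off the work surface, if the arm or the gripper's body presses on something with over 40 N, if the wrist force passes 120 N, or if a joint passes its speed limit or range.

### The arm

A 6-joint arm with a two-finger parallel gripper is mounted at the origin on the work surface. World frame = base frame: x ahead of the robot, y to its left, z up, the work surface at z = 0. Lengths are in m, angles in rad, forces in N, time in s.
With the tool pointing down it reaches from about 0.3 to 0.825 m from the base axis. Payload 5.4 kg.
Tool frame: the origin (TCP) lies between the finger pads; the fingertips stand 25 mm ahead of it and the grasp point (between the pads) lies 6 mm ahead of it; z points along the fingers, y is the line along which they close (so a half turn about z gives the same grasp; the last joint's range is limited). The gripper opens to 92 mm and grips with 3 to 60 N. Pads are 20 mm wide; open, the fingers measure 128 mm over their backs; the gripper's body (75 mm by 189 mm) begins 69 mm behind the grasp point.
Start: joints at [-1.533, 0.158, 1.597, -0, 1.386, -0.21], TCP at [0.141, -0.557, 0.24] pointing down, gripper open.
Joint ranges: [-2.91, 2.91], [-0.94, 2.29], [0.18, 2.7], [-1.29, 4.43], [0.17, 2.64], [-3, 3]. Speed limits (rad/s): [2.57, 2.57, 3.14, 3.14, 3.14, 3.14].

### API

Orientations are given as [roll, pitch, yaw] about the fixed x, y, z axes, in that order (R = Rz(yaw) Ry(pitch) Rx(roll)).
In Python, from plant import env gives the robot as it stands.
- The arm moves only by the tool send_rows, never from a script. Its argument "motion" is a list of rows, each an object with "dr": the turn, a rotation vector about the tool's x, y, z in degrees, a list of three; "slide": the shift along the tool's x, y, z in m, a list of three; "gripper": the finger opening in m, from 0 to 0.0919. A call has exactly 8 rows; each row is the pose to reach, as a shift and turn from the pose commanded when the call began, along the tool's axes at that moment; what a row does not reach only later rows make up. A row lasts 1/12 s, in which the tool goes at most 41.7 mm and 7.16 degrees, less where a joint would pass 70% of its speed; a pose out of reach is approached as far as the arm can. A call with a gripper value outside its range is refused whole. The fingers move at their own pace and stop on an object; "force" is the grip in N (left out, the last holds). Time passes only in rows, so rows that repeat a pose let the fingers close, or fill a call up. It gives the time, the measured TCP pose, the force, the opening and the grip force at its end, in the units of the state.
- env.read_state(): the state, without advancing time (a new reading comes with each control period).
- env.grab_frame(name): name is "side" or "top" or "wrist"; returns a dict with "frame" (480x640x3 uint8, blue, green, red), "fx", "fy", "cx", "cy" (pixels), "R" (3x3) and "t" (3): a world point X has camera coordinates R X + t; the wrist camera has in their place "mount" (4x4, takes a point from camera to tool coordinates, whose origin is the TCP and whose axes are the flange's). Camera axes: x right, y down, z forward; pixel columns grow to the right and rows downward; lengths in m; the calibration is good to about 2 mm. The wrist camera is an equidistant fisheye: a pixel r from the principal point sees the ray r / f radians off the axis. A picture is of the moment at which its call begins: read the wrist's pose just before it. There is no depth.
- env.job_done(): hands the job in; it is judged then, once.
The state is a dict: "time_s": time; "q": joint angles; "qd": joint speeds; "joint_torque": joint torques, N m; "ee_pos": TCP position; "eef_rot": TCP orientation; "wrist_force": force on the tool from outside, world axes, zero at the start; "moment": the same for the moment, N m; "opening": finger opening in m; "grasp_force": force on a finger pad.
Only numpy, scipy, OpenCV 4.12 (cv2) and the standard library are available. Lean on these libraries where they do the work, as an engineer would, in place of code of your own. Each camera call takes 0.05 s, during which the arm holds its last target. There are 200 camera calls.

## Working session

There is one attempt and no reset: what is moved stays moved. The work goes in short steps, Python scripts to look and compute and a tool call to move; the robot and the scene stay as the last step left them, time stands still between calls to the robot, and variables do not carry over. Pictures are saved under pics/ and viewed, at most 10 in all, crops included, and the job is handed in when it is done.

Besides the shell and the picture viewer there is one more tool, called as name(argument=value, ...), one argument or row to a line, values as JSON. send_rows: Moves the arm, as the interface text tells. Its arguments: {"type":"object","properties":{"motion":{"type":"array"},"force":{"type":"number"}},"required":["motion"]}

```bash
mkdir -p pics; python3 - <<'E'
from plant import env
import cv2,numpy as np
s=env.read_state();print(s)
for n in("top","side"):
    f=env.grab_frame(n);cv2.imwrite(f"pics/{n}0.png",f["frame"]);print(n,{k:np.round(v,4).tolist() for k,v in f.items() if k!="frame"})
E
```

```text
{'time_s': 0.0, 'q': array([-1.53308283e+00,  1.59063690e-01,  1.59820582e+00, -1.98346420e-05,
        1.38620564e+00, -2.10090800e-01]), 'qd': array([ 0.00123657,  0.00014237, -0.00155427, -0.00204271,  0.00060004,
       -0.00044533]), 'joint_torque': array([-1.04339000e-03, -3.85569620e+01, -3.22109163e+01,  7.00088544e-02,
        3.78154067e-02, -1.15150501e-04]), 'ee_pos': array([ 0.14099033, -0.55685232,  0.23862389]), 'eef_rot': array([-3.13974749e+00, -3.73528226e-04,  2.47807607e-01]), 'wrist_force': array([-0.35476023, -0.23624179,  0.52317751]), 'moment': array([-0.01239575, -0.01767703,  0.02144688]), 'grasp_force': 0.0, 'opening': 0.09193447621349098}
top {'fx': 445.5918, 'fy': 445.5918, 'cx': 318.9949, 'cy': 240.0094, 'R': [[-0.0583, -0.9983, -0.0013], [-0.9702, 0.057, -0.2357], [0.2354, -0.0125, -0.9718]], 't': [0.0325, 0.5502, 0.6281]}
side {'fx': 515.7557, 'fy': 515.7557, 'cx': 324.5904, 'cy': 234.5971, 'R': [[0.9339, -0.3566, 0.0261], [-0.1554, -0.4706, -0.8685], [0.322, 0.8071, -0.4949]], 't': [-0.4888, 0.1729, 0.7893]}
```

View pics/top0.png

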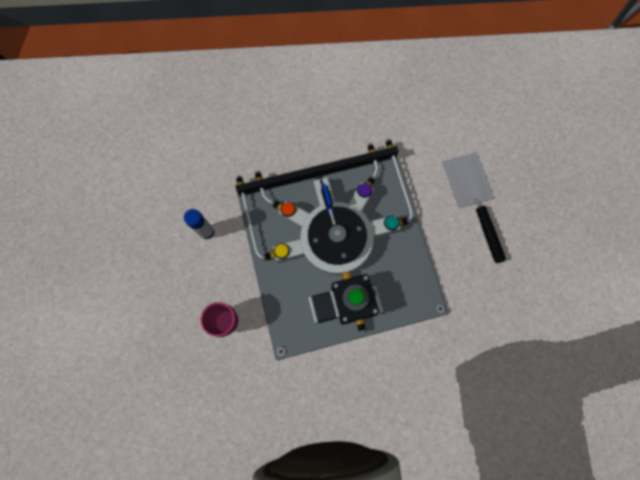

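View pics/side0.png

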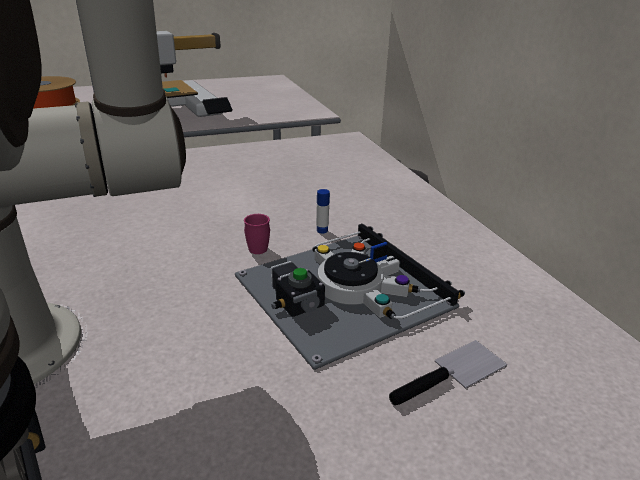

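The top view shows the tab at (327,195), the rotor hub at (337,233), orange at (288,209), yellow at (281,251), purple at (364,190), teal at (391,222) and the button at (356,296). Orange is the +45° port, so the tab must be pushed counterclockwise from its pad_right side.

```bash
cat > h.py <<'E'
import numpy as np,cv2
from scipy.optimize import least_squares
def ray(f,u,v,z):
    d=f["R"].T@np.array([(u-f["cx"])/f["fx"],(v-f["cy"])/f["fy"],1]);c=-f["R"].T@f["t"]
    return (c+d*(z-c[2])/d[2])[:2]
def blob(img,u,v,r=10):
    hsv=cv2.cvtColor(img,cv2.COLOR_BGR2HSV).astype(int)
    h=hsv[v,u]; d=abs(hsv[...,0]-h[0]);d=np.minimum(d,180-d)
    m=((d<9)&(hsv[...,1]>110)&(hsv[...,2]>50)).astype(np.uint8)
    n,l,st,c=cv2.connectedComponentsWithStats(m);k=l[v,u];return c[k],st[k,4]
P=dict(orange=(.0658,.0658,.040),yellow=(0,.093,.040),purple=(.0658,-.0658,.040),teal=(0,-.093,.040),green=(-.105,0,.074))
E
python3 - <<'E'
from h import *
from plant import env
px=dict(top=dict(orange=(288,209),yellow=(281,251),purple=(364,190),teal=(391,222),green=(356,296)),
side=dict(orange=(358,246),yellow=(323,249),purple=(402,280),teal=(383,299),green=(300,274)))
for n in px:
    f=env.grab_frame(n);A=[];B=[]
    for k,(u,v) in px[n].items():
        c,a=blob(f["frame"],u,v);p=P[k];w=ray(f,*c,p[2]-.002);print(n,k,c.round(1),a,w.round(4));A.append(p[:2]);B.append(w)
    A=np.array(A);B=np.array(B)
    def T(x):
        c,s=np.cos(x[2]),np.sin(x[2]);return A@np.array([[c,s],[-s,c]])+x[:2]
    r=least_squares(lambda x:(T(x)-B).ravel(),[.45,0,0.1]);print(r.x.round(4),np.degrees(r.x[2]),(r.fun.reshape(-1,2)*1e3).round(1).tolist())
f=env.grab_frame("top")
for q in((194,217),(219,318)):print(ray(f,*q,.08))
print("handle",ray(f,480,210,.01),ray(f,502,260,.01),ray(f,445,160,0))
E
```

```text
top orange [287.5 208.4] 160 [0.6145 0.0486]
top yellow [279.5 251.2] 200 [0.5432 0.0644]
top purple [364.3 189.6] 135 [ 0.6399 -0.0805]
top teal [391.4 222.3] 149 [ 0.5808 -0.1202]
top green [355.8 296.4] 218 [ 0.4597 -0.0497]
[ 0.5624 -0.0285  0.1983] 11.362553730600956 [[-0.6, 0.3], [0.9, -1.8], [0.0, 0.5], [-0.1, 0.5], [-0.2, 0.5]]
side orange [358.7 245.8] 69 [0.6122 0.0487]
side yellow [322.7 248.2] 71 [0.5422 0.0623]
side purple [401.8 278.7] 83 [ 0.6382 -0.0794]
side teal [382.  298.1] 95 [ 0.5794 -0.1193]
side green [299.2 273.3] 138 [ 0.456  -0.0529]
[ 0.5604 -0.0292  0.2085] 11.946587071993612 [[-1.1, 0.0], [-1.1, -0.5], [0.2, -0.5], [0.3, -0.9], [1.6, 2.0]]
[0.59554965 0.19096912]
[0.43910895 0.15326552]
handle [ 0.60130995 -0.27896897] [ 0.51254598 -0.30306678] [ 0.70071129 -0.23391848]
```

send_rows(
  motion=[
    {"dr":[0,0,0],"slide":[0.28,-0.166,0],"gripper":0},
    {"dr":[0,0,0],"slide":[0.28,-0.166,0],"gripper":0},
    {"dr":[0,0,0],"slide":[0.28,-0.166,0],"gripper":0},
    {"dr":[0,0,0],"slide":[0.28,-0.166,0],"gripper":0},
    {"dr":[0,0,0],"slide":[0.28,-0.166,0],"gripper":0},
    {"dr":[0,0,0],"slide":[0.28,-0.166,0],"gripper":0},
    {"dr":[0,0,0],"slide":[0.28,-0.166,0],"gripper":0},
    {"dr":[0,0,0],"slide":[0.28,-0.166,0],"gripper":0},
  ],
  force=20,
)

```text
time_s: 0.92
ee_pos: [0.3732, -0.3255, 0.2397]
eef_rot: [-3.142, -0.001, 0.249]
wrist_force: [-0.0, -0.9, 0.4]
opening: 0.0402
grasp_force: 0.0
```

send_rows(
  motion=[
    {"dr":[0,0,0],"slide":[0.317,-0.188,0.02],"gripper":0},
    {"dr":[0,0,0],"slide":[0.317,-0.188,0.02],"gripper":0},
    {"dr":[0,0,0],"slide":[0.317,-0.188,0.02],"gripper":0},
    {"dr":[0,0,0],"slide":[0.317,-0.188,0.02],"gripper":0},
    {"dr":[0,0,0],"slide":[0.317,-0.188,0.02],"gripper":0},
    {"dr":[0,0,0],"slide":[0.317,-0.188,0.02],"gripper":0},
    {"dr":[0,0,0],"slide":[0.317,-0.188,0.02],"gripper":0},
    {"dr":[0,0,0],"slide":[0.317,-0.188,0.02],"gripper":0},
  ],
)

```text
time_s: 1.58
ee_pos: [0.6088, -0.0911, 0.2214]
eef_rot: [3.141, 0.0, 0.248]
wrist_force: [0.0, 0.2, 1.7]
opening: 0.0006
grasp_force: 0.0
```

```bash
python3 - <<'E'
from plant import env
import cv2,numpy as np
s=env.read_state();print(s["ee_pos"],s["eef_rot"],s["q"],s["opening"])
f=env.grab_frame("wrist");cv2.imwrite("pics/w1.png",f["frame"]);print({k:np.round(v,4).tolist() for k,v in f.items() if k!="frame"})
s=env.read_state();print(s["ee_pos"],s["eef_rot"])
E
```

```text
[ 0.6088043 -0.0911165  0.2213537] [3.14148791e+00 6.94038824e-06 2.48028902e-01] [-3.44544442e-01  2.75144557e-01  1.49738304e+00 -9.26432212e-05
  1.36901231e+00  9.78241548e-01] 0.0005936653995884376
{'fx': 371.6483, 'fy': 371.6483, 'cx': 314.2096, 'cy': 243.9039, 'mount': [[-0.0002, -0.9575, -0.2883, 0.082], [1.0, -0.0001, -0.0005, 0.0003], [0.0004, -0.2883, 0.9575, -0.1457], [0.0, 0.0, 0.0, 1.0]]}
[ 0.61212598 -0.08553116  0.22014603] [-3.13803630e+00 -2.99575711e-03  2.52379652e-01]
```

View pics/w1.png

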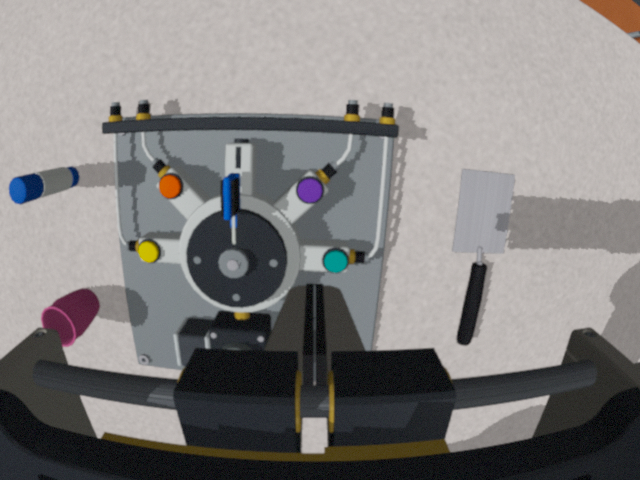

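The wrist view shows the orange cap at (170,186), yellow (149,251), purple (310,190), teal (335,260) and the tab at (231,197). The gripper is closed and there is free space on the tab's clockwise side. I'll refine the unit pose from this view.

```bash
cat >> h.py <<'E'
from scipy.spatial.transform import Rotation as Ro
def wray(f,s,u,v,z):
    d=np.array([u-f["cx"],v-f["cy"]])/f["fx"];t=np.hypot(*d)
    c=np.array([*(d/t*np.sin(t)),np.cos(t)]);R=Ro.from_euler("xyz",s["eef_rot"]).as_matrix()
    M=f["mount"];o=R@M[:3,3]+s["ee_pos"];d=R@M[:3,:3]@c
    return (o+d*(z-o[2])/d[2])[:2]
def unit(f,s,px):
    A=[];B=[]
    for k,(u,v) in px.items():
        c,a=blob(f["frame"],u,v);A.append(P[k][:2]);B.append(wray(f,s,*c,P[k][2]-.001))
    A=np.array(A);B=np.array(B)
    def T(x):
        c,s=np.cos(x[2]),np.sin(x[2]);return A@np.array([[c,s],[-s,c]])+x[:2]
    r=least_squares(lambda x:(T(x)-B).ravel(),[.56,0,0.2]);return r.x.round(4),(r.fun.reshape(-1,2)*1e3).round(1).tolist()
E
python3 - <<'E'
from h import *
from plant import env
for i in range(4): env.grab_frame("wrist")
s=env.read_state();f=env.grab_frame("wrist");print(s["ee_pos"],s["eef_rot"])
print(unit(f,s,dict(orange=(167,186),yellow=(146,251),purple=(306,190),teal=(332,260))))
hsv=cv2.cvtColor(f["frame"],cv2.COLOR_BGR2HSV)
print([blob(f["frame"],u,v) for u,v in((167,186),(146,251),(306,190),(332,260))])
E
```

```text
[ 0.60734301 -0.09312765  0.22123249] [3.14156895e+00 8.86257779e-04 2.48229964e-01]
(array([ 0.5629, -0.0275,  0.197 ]), [[0.3, 0.6], [-0.2, -0.2], [0.3, -0.1], [-0.3, -0.3]])
[(array([167.96766744, 183.73903002]), np.int32(433)), (array([145.72069825, 248.77306733]), np.int32(401)), (array([307.7505071 , 187.72819473]), np.int32(493)), (array([333.55079007, 258.67042889]), np.int32(443))]
```

send_rows(
  motion=[
    {"dr":[0,0,2.9],"slide":[0.034,-0.021,0.0],"gripper":0},
    {"dr":[0,0,2.9],"slide":[0.034,-0.021,0.0],"gripper":0},
    {"dr":[0,0,2.9],"slide":[0.034,-0.021,0.03],"gripper":0},
    {"dr":[0,0,2.9],"slide":[0.034,-0.021,0.06],"gripper":0},
    {"dr":[0,0,2.9],"slide":[0.034,-0.021,0.09],"gripper":0},
    {"dr":[0,0,2.9],"slide":[0.034,-0.021,0.12],"gripper":0},
    {"dr":[0,0,2.9],"slide":[0.034,-0.021,0.138],"gripper":0},
    {"dr":[0,0,2.9],"slide":[0.034,-0.021,0.138],"gripper":0},
  ],
)

```text
time_s: 2.55
ee_pos: [0.6313, -0.0648, 0.0787]
eef_rot: [-3.138, 0.008, 0.195]
wrist_force: [-1.3, 0.3, -0.3]
opening: 0.0005
grasp_force: 0.0
```

```bash
python3 - <<'E'
from plant import env
from h import *
for i in range(4):
    f=env.grab_frame("wrist");s=env.read_state();print(s["ee_pos"].round(4),s["eef_rot"].round(4),s["wrist_force"].round(2))
c=np.array([.5625,-.0278]);a=.198;R=np.array([[np.cos(a),-np.sin(a)],[np.sin(a),np.cos(a)]])
print("unit frame",R.T@(s["ee_pos"][:2]-c))
# arc plan in tool frame now: yaw=a
p0=s["ee_pos"][:2];y=s["eef_rot"][2]
for ph in(0,5,10,15,20,25,30,35,40,45):
    t=np.radians(ph);cc,ss=np.cos(t),np.sin(t);q=c+R@np.array([[cc,-ss],[ss,cc]])@[.064,-.024];d=q-p0
    print(ph,np.round([d@[np.cos(y),np.sin(y)],d@[np.sin(y),-np.cos(y)]],4))
cv2.imwrite("pics/w2.png",f["frame"])
E
```

```text
[ 0.6332 -0.0651  0.0816] [-3.1395  0.0043  0.1956] [ 0.75  1.04 -0.08]
[ 0.635  -0.0654  0.084 ] [-3.1415e+00  3.0000e-04  1.9580e-01] [-0.6  -1.27 -0.03]
[ 0.6362 -0.0655  0.0854] [ 3.1404e+00 -2.2000e-03  1.9610e-01] [-0.06  0.66  0.54]
[ 0.6368 -0.0654  0.0861] [ 3.1397 -0.0036  0.1964] [ 0.6   0.16 -0.5 ]
unit frame [ 0.06542831 -0.0514803 ]
0 [-0.0015 -0.0275]
5 [ 0.0004 -0.0332]
10 [ 0.0017 -0.039 ]
15 [ 0.0025 -0.0449]
20 [ 0.0028 -0.0508]
25 [ 0.0026 -0.0568]
30 [ 0.0019 -0.0627]
35 [ 0.0007 -0.0685]
40 [-0.0011 -0.0742]
45 [-0.0033 -0.0798]
```

View pics/w2.png

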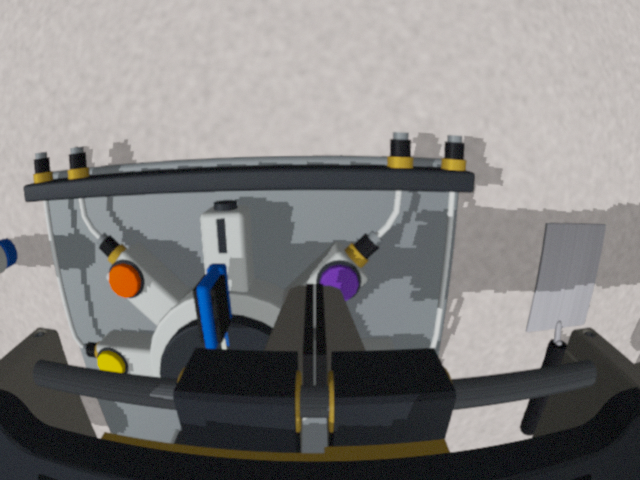

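The wrist view shows the closed fingers beside the tab on its clockwise side, with the tab at (213,305) and the fingertip near (313,320). I'll push counterclockwise along the arc.

send_rows(
  motion=[
    {"dr":[0,0,0],"slide":[-0.001,-0.006,0],"gripper":0},
    {"dr":[0,0,0],"slide":[-0.001,-0.012,0],"gripper":0},
    {"dr":[0,0,0],"slide":[-0.001,-0.017,0],"gripper":0},
    {"dr":[0,0,0],"slide":[-0.001,-0.021,0],"gripper":0},
    {"dr":[0,0,0],"slide":[-0.001,-0.025,0],"gripper":0},
    {"dr":[0,0,-1],"slide":[-0.001,-0.028,0],"gripper":0},
    {"dr":[0,0,-3],"slide":[0,-0.031,0],"gripper":0},
    {"dr":[0,0,-5],"slide":[0.0005,-0.033,0],"gripper":0},
  ],
)

```text
time_s: 3.42
ee_pos: [0.6294, -0.0315, 0.0835]
eef_rot: [3.141, 0.0, 0.287]
wrist_force: [-0.7, 0.0, -0.7]
opening: 0.0006
grasp_force: 0.6
```

```bash
cat > st.py <<'E'
from plant import env
from h import *
import sys
s=env.read_state();c=np.array([.5625,-.0278]);a=.198;R=np.array([[np.cos(a),-np.sin(a)],[np.sin(a),np.cos(a)]])
print("unit",(R.T@(s["ee_pos"][:2]-c)).round(4),s["ee_pos"].round(4),s["eef_rot"].round(3),s["wrist_force"].round(2))
p0=s["ee_pos"][:2];y=s["eef_rot"][2]
for ph in map(float,sys.argv[1:]):
    t=np.radians(ph);cc,ss=np.cos(t),np.sin(t);q=c+R@np.array([[cc,-ss],[ss,cc]])@[.064,-.024];d=q-p0
    print(ph,np.round([d@[np.cos(y),np.sin(y)],d@[np.sin(y),-np.cos(y)]],4), "dr", np.degrees(y-a)-ph)
E
python3 st.py 5 10 15 20 25 30 35 40
```

```text
unit [ 0.0649 -0.0168] [ 0.6294 -0.0315  0.0835] [3.141 0.    0.287] [-0.7   0.01 -0.66]
5.0 [0.0008 0.0016] dr 0.1255356902652096
10.0 [ 0.0027 -0.004 ] dr -4.87446430973479
15.0 [ 0.0041 -0.0098] dr -9.87446430973479
20.0 [ 0.0049 -0.0157] dr -14.87446430973479
25.0 [ 0.0052 -0.0217] dr -19.87446430973479
30.0 [ 0.005  -0.0277] dr -24.87446430973479
35.0 [ 0.0043 -0.0336] dr -29.87446430973479
40.0 [ 0.0031 -0.0394] dr -34.87446430973479
```

send_rows(
  motion=[
    {"dr":[0,0,-4],"slide":[0.002,-0.003,0],"gripper":0},
    {"dr":[0,0,-8],"slide":[0.003,-0.007,0],"gripper":0},
    {"dr":[0,0,-12],"slide":[0.004,-0.012,0],"gripper":0},
    {"dr":[0,0,-15],"slide":[0.005,-0.016,0],"gripper":0},
    {"dr":[0,0,-18],"slide":[0.005,-0.02,0],"gripper":0},
    {"dr":[0,0,-22],"slide":[0.005,-0.024,0],"gripper":0},
    {"dr":[0,0,-25],"slide":[0.005,-0.028,0],"gripper":0},
    {"dr":[0,0,-28],"slide":[0.005,-0.031,0],"gripper":0},
  ],
)

```text
time_s: 4.08
ee_pos: [0.6254, -0.0002, 0.0835]
eef_rot: [-3.141, 0.0, 0.777]
wrist_force: [0.2, 0.5, -0.1]
opening: 0.0006
grasp_force: 0.0
```

```bash
python3 st.py 30 35 40 45; python3 - <<'E'
from plant import env
import cv2
cv2.imwrite("pics/w3.png",env.grab_frame("wrist")["frame"])
E
```

```text
unit [0.0671 0.0146] [ 6.254e-01 -2.000e-04  8.350e-02] [-3.141  0.     0.777] [ 0.18  0.45 -0.14]
30.0 [-0.0016  0.003 ] dr 3.1605375629926513
35.0 [ 0.0005 -0.0025] dr -1.8394624370073487
40.0 [ 0.0022 -0.0082] dr -6.839462437007349
45.0 [ 0.0034 -0.0141] dr -11.839462437007349
```

View pics/w3.png

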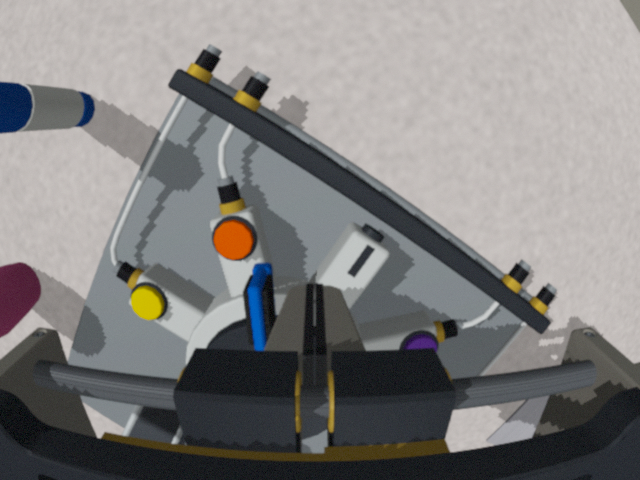

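The tab at (258,305) is past the midpoint, with the orange cap at (234,239). I'll push a few degrees further, then back off and lift.

send_rows(
  motion=[
    {"dr":[0,0,-2],"slide":[0.001,-0.003,0],"gripper":0},
    {"dr":[0,0,-5],"slide":[0.002,-0.006,0],"gripper":0},
    {"dr":[0,0,-5],"slide":[0.002,-0.006,0],"gripper":0},
    {"dr":[0,0,-3],"slide":[0.002,0.004,0],"gripper":0},
    {"dr":[0,0,0],"slide":[0.002,0.014,0],"gripper":0},
    {"dr":[0,0,0],"slide":[0.002,0.022,-0.01],"gripper":0},
    {"dr":[0,0,0],"slide":[0.002,0.022,-0.04],"gripper":0},
    {"dr":[0,0,0],"slide":[-0.02,0.022,-0.08],"gripper":0},
  ],
)

```text
time_s: 4.8
ee_pos: [0.6276, -0.0278, 0.1588]
eef_rot: [-3.137, 0.001, 0.775]
wrist_force: [0.9, 0.3, 1.0]
opening: 0.0003
grasp_force: 0.0
```

```bash
python3 st.py ; python3 - <<'E'
from plant import env
import cv2
for i in range(3):env.grab_frame("wrist")
cv2.imwrite("pics/w4.png",env.grab_frame("wrist")["frame"])
E
python3 st.py
```

```text
unit [ 0.0639 -0.0128] [ 0.6276 -0.0278  0.1588] [-3.137e+00  1.000e-03  7.750e-01] [0.89 0.29 1.05]
unit [ 0.0648 -0.015 ] [ 0.629  -0.0298  0.1624] [ 3.138e+00 -2.000e-03  7.730e-01] [-0.44  0.15 -0.95]
```

View pics/w4.png

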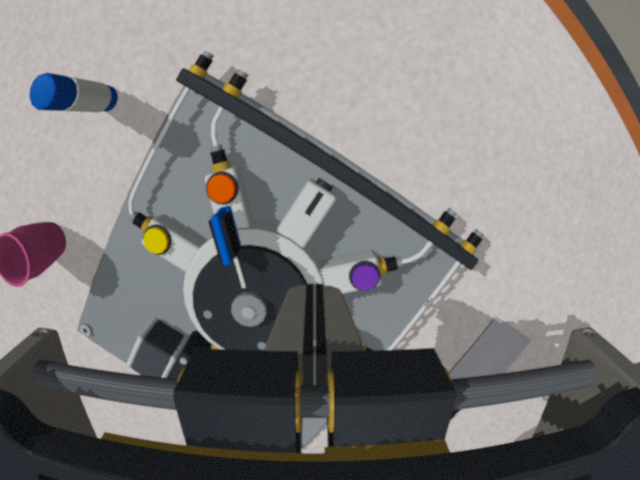

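The tab at (224,235) now points at the orange cap (221,187), with the hub at (247,310). I'll check the angle numerically and move over the button.

```bash
python3 - <<'E'
from plant import env
from h import *
s=env.read_state();f=env.grab_frame("wrist")
b,a=blob(f["frame"],222,215);p=wray(f,s,*b,.07);c=np.array([.5625,-.0278]);print(b,a,p,np.degrees(np.arctan2(*(p-c)[::-1])-.198),np.hypot(*(p-c)),s["ee_pos"])
E
```

```text
[224.20666667 236.52933333] 750 [0.59802726 0.02445317] 44.443404577851176 0.06318686776156562 [ 0.62903941 -0.02978144  0.162392  ]
```

send_rows(
  motion=[
    {"dr":[0,0,0],"slide":[-0.03,-0.023,0],"gripper":0},
    {"dr":[0,0,0],"slide":[-0.06,-0.047,0],"gripper":0},
    {"dr":[0,0,0],"slide":[-0.09,-0.07,0],"gripper":0},
    {"dr":[0,0,0],"slide":[-0.12,-0.094,0.0],"gripper":0},
    {"dr":[0,0,0],"slide":[-0.134,-0.105,0.0],"gripper":0},
    {"dr":[0,0,0],"slide":[-0.134,-0.105,0.02],"gripper":0},
    {"dr":[0,0,0],"slide":[-0.134,-0.105,0.04],"gripper":0},
    {"dr":[0,0,0],"slide":[-0.134,-0.105,0.045],"gripper":0},
  ],
)

```text
time_s: 5.72
ee_pos: [0.4557, -0.0463, 0.1113]
eef_rot: [-3.135, 0.003, 0.773]
wrist_force: [-0.9, 0.3, -1.3]
opening: 0.0003
grasp_force: 0.0
```

```bash
python3 - <<'E'
from plant import env
from h import *
for i in range(6): f=env.grab_frame("wrist")
cv2.imwrite("pics/w5.png",f["frame"])
t=env.grab_frame("top");cv2.imwrite("pics/t5.png",cv2.resize(t["frame"][150:390,200:520],None,fx=2,fy=2))
E
python3 st.py
```

```text
unit [-0.1048  0.0007] [ 0.4596 -0.0477  0.116 ] [ 3.14e+00 -1.00e-03  7.73e-01] [ 0.26  0.13 -0.23]
```

View pics/w5.png

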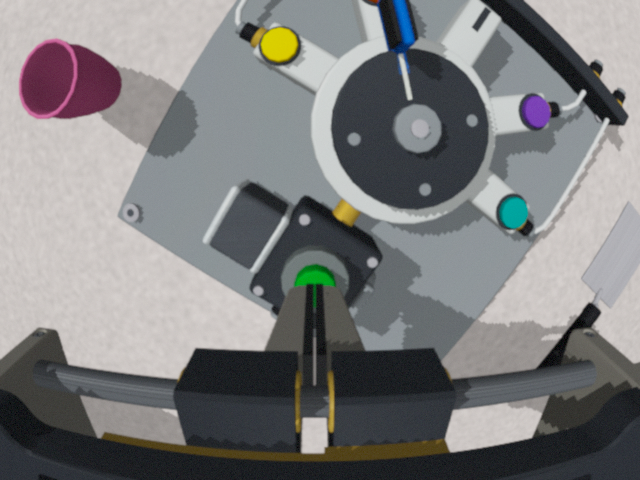

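The tab measures 44.4°, clicked in at orange, and the fingertips sit over the green button at (314,280). Now I'll press.

send_rows(
  motion=[
    {"dr":[0,0,0],"slide":[0,0,0.005],"gripper":0},
    {"dr":[0,0,0],"slide":[0,0,0.01],"gripper":0},
    {"dr":[0,0,0],"slide":[0,0,0.014],"gripper":0},
    {"dr":[0,0,0],"slide":[0,0,0.017],"gripper":0},
    {"dr":[0,0,0],"slide":[0,0,0.019],"gripper":0},
    {"dr":[0,0,0],"slide":[0,0,0.021],"gripper":0},
    {"dr":[0,0,0],"slide":[0,0,0.022],"gripper":0},
    {"dr":[0,0,0],"slide":[0,0,0.022],"gripper":0},
  ],
)

```text
time_s: 6.73
ee_pos: [0.4586, -0.0474, 0.0933]
eef_rot: [-3.141, 0.0, 0.773]
wrist_force: [-3.2, 1.3, 5.6]
opening: 0.0004
grasp_force: 2.8
```

```bash
python3 - <<'E'
from plant import env
for i in range(4):
    env.grab_frame("top");s=env.read_state();print(s["ee_pos"].round(4),s["wrist_force"].round(2))
E
```

```text
[ 0.4586 -0.0474  0.0933] [-3.39  1.12  5.95]
[ 0.4586 -0.0474  0.0934] [-3.29  1.76  6.27]
[ 0.4586 -0.0474  0.0934] [-2.74  1.28  5.26]
[ 0.4586 -0.0474  0.0933] [-3.38  0.71  4.67]
```

The force is about 5.5 N with the tip at 68.3 mm, so the button is nearly bottomed. I'll go 1.5 mm further, then release and rise.

send_rows(
  motion=[
    {"dr":[0,0,0],"slide":[0,0,0.001],"gripper":0},
    {"dr":[0,0,0],"slide":[0,0,0.0015],"gripper":0},
    {"dr":[0,0,0],"slide":[0,0,0.0015],"gripper":0},
    {"dr":[0,0,0],"slide":[0,0,-0.005],"gripper":0},
    {"dr":[0,0,0],"slide":[0,0,-0.03],"gripper":0},
    {"dr":[0,0,0],"slide":[0,0,-0.06],"gripper":0},
    {"dr":[0,0,0],"slide":[0,0,-0.1],"gripper":0},
    {"dr":[0,0,0],"slide":[0,0,-0.12],"gripper":0},
  ],
)

```text
time_s: 7.6
ee_pos: [0.4603, -0.048, 0.2171]
eef_rot: [3.137, -0.002, 0.773]
wrist_force: [1.0, 0.1, 0.8]
opening: 0.0001
grasp_force: 0.0
```

```bash
python3 - <<'E'
from plant import env
from h import *
for i in range(8): f=env.grab_frame("wrist")
cv2.imwrite("pics/w6.png",f["frame"]);s=env.read_state();print(s["ee_pos"],s["wrist_force"],s["time_s"])
E
```

```text
[ 0.45772809 -0.04714231  0.2111395 ] [ 0.16000159 -0.13312085 -0.46690382] 8.0
```

View pics/w6.png

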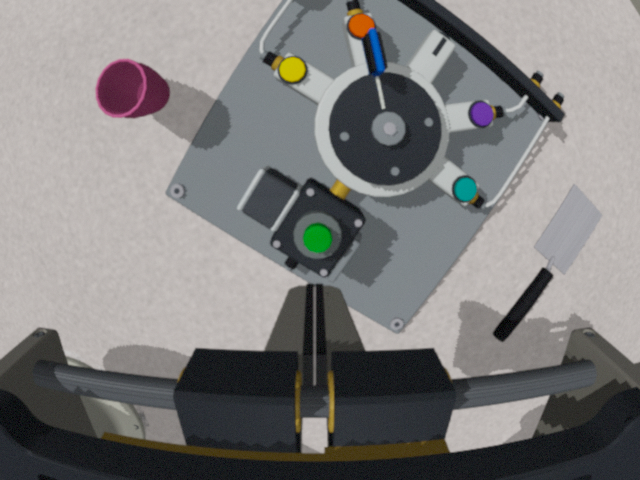

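The tab at (375,52) points at the orange cap (361,25), the button at (317,238) is up again, and the arm is clear of everything. Handing in.

```bash
python3 -c "
from plant import env
print(env.job_done())"
```

```text
the job is handed in; nothing more can be done
None
```

I pushed the tab round to the orange port, where it clicked in (measured 44.4° against the nominal 45°). I then pressed the green button down to about 6 mm, going by tip height and a spring force of about 5.5 N, and it came back up. The arm finished clear and the job is handed in, but the hand-in returned no verdict.

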